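# Slide the carrier plate out past the stand's edge and hold it

### The job

Swing the red-ball lever of the stand's end stop fully over to its open position, then slide the aluminium carrier plate flat along the stand, out over that end, until the red line across the plate lies right over the stand's edge, so that the bolt under the heavy ring transformer can be tightened from below. The plate is nose-heavy there and would tip, so finish while still holding it: keep it flat on the stand, still and in your grip, and do not let go. Never lift the plate off the stand or let it tip on the way, and leave the other things on the bench where they are.

Things in the scene. Friction and masses are not known exactly. Their poses are not given: they have to be found in the camera images.
- stand: White work stand fixed to the bench, top 140 mm up. Origin on the bench under the middle of the plate's lane; x points outward along the slide, level, roughly to the robot's right (world -y), z up. Board: x -160 to +160 mm (+160 is the open end, black strip), y -115 to +175, 18 thick. Guide rails 8 mm high, inner faces at y = -79 and +79. Lever end stop at the open end, y = -100 (robot's side).
- stand_edge (a point): Middle of the lane at the board's open end, on the top edge: stand frame (160, 0, 140) mm.
- plate: Aluminium plate 260 (x) x 150 (y) x 4 mm, 0.75 to 0.95 kg in all, flat between the rails (4 mm play each side). Origin under its middle, x outward, z up. Yellow ring transformer (74 mm wide, 43 high) at x = +85, low green board (18 high) at x = -40 to -85, black bow handle at x = -110. Mass centre near x = +34, outward of the red line: there it tips unless its handle is held down (up to 8 N).
- plate_grip (a point): Middle of the bow handle's grip bar on the plate: round bar 12 mm thick, running 100 mm along the plate's y, its axis 49 mm above the plate's underside (45 mm above its top), at plate x = -110 mm. Clear underneath; can be pinched from above across the plate's x.
- mark (a point): Middle of the red line: a strip of red tape 5 mm wide stuck across the plate from side to side, on the plate's top face. Its distance from the plate's middle differs from start to start (plate x = -28 to +12 mm) and stays fixed during the job.
- end_stop (a joint): Quarter-turn end stop, rad: 0 closed (steel tongue level across the plate's way just beyond the edge, ball lever upright), 1.571 open at its stop (tongue upright beside the lane, ball lever level, pointing along the stand's -y, towards the robot). Starts at 0 to 0.1; stays where left; 2 to 3 N at the ball turns it. Pushing the plate against it does not open it.
- stop_pivot (a point): Axis of the end stop: stand frame (164, -100, 148) mm; the axis runs along the stand's x.
- stop_ball (a point): Centre of the red ball knob, 25 mm across, at the end of the lever, 70 mm from the axis: straight above the axis when closed, level with it towards the stand's -y when open. Round lever rod 9 mm thick.
- threadlocker: Small red bottle, 32 mm across, 95 mm high, standing on the stand's board beyond the far rail. Origin under its base. Leave alone.
- multimeter: Green hand multimeter lying on the bench, 185 x 88 x 46 mm. Origin under its middle. Leave alone.
- drill_driver: Teal and black cordless drill lying on its side, about 220 x 190 x 65 mm. Origin on the bench below its motor housing. Leave alone.
- screwdriver: Red-handled screwdriver lying on the bench, 200 mm long. Origin under its middle. Leave alone.
- ratchet: Small steel ratchet wrench lying on the bench, 130 x 30 x 12 mm, waiting for the bolt. Origin under its middle. Leave alone.
- glue: Red bottle with white cap, 32 mm across, 100 mm high, standing on the bench. Origin under its base. Leave alone.

How it is judged:
By the outcome, as a careful person would: the job done as asked, in the order asked, and still so for the second after the job is handed in, while the arm keeps its last pose, push and grip.
It also fails if it takes over 51 s, if anything falls off the work surface, if the arm or the gripper's body presses on something with over 40 N, if the wrist force passes 120 N, or if a joint passes its speed limit or range.

### The arm

A 6-joint arm with a two-finger parallel gripper is mounted at the origin on the work surface. World frame = base frame: x ahead of the robot, y to its left, z up, the work surface at z = 0. Lengths are in m, angles in rad, forces in N, time in s.
With the tool pointing down it reaches from about 0.3 to 0.775 m from the base axis. Payload 14.6 kg.
Tool frame: the origin (TCP) lies midway between the tips of the shut fingers; the grasp point (between the pads) lies 19 mm behind it (ctrl.grip_depth is the distance from the TCP to the grasp point, in m); z points along the fingers, x is the direction in which the jaws open and shut, and the axes are right-handed (so a half turn about z gives the same grasp; the last joint's range is limited). The gripper opens to 94 mm and grips with 3 to 60 N. Pads are 16 mm wide; open, the fingers measure 119 mm over their backs; the gripper's body (75 mm by 177 mm) begins 78 mm behind the grasp point.
Start: joints at [-1.236, 0.3, 1.521, -0, 1.321, -0.067], TCP at [0.215, -0.506, 0.182] pointing down, gripper open.
Joint ranges: [-3.03, 3.03], [-0.79, 2.21], [0.23, 2.52], [-1.04, 4.18], [0, 3.07], [-2.55, 2.55]. Speed limits (rad/s): [2.22, 2.22, 2.57, 3.14, 3.14, 3.14].

### API

Orientations are given as [roll, pitch, yaw] about the fixed x, y, z axes, in that order (R = Rz(yaw) Ry(pitch) Rx(roll)).
In Python, from station import ctrl gives the robot as it stands.
- The arm moves only by the tool play_rows, never from a script. Its argument "steps" is a list that holds one entry, the list of rows, each a list of 7 numbers: the shift along the tool's x, y, z in cm, then the turn, a rotation vector about the tool's x, y, z in rad, then the opening, from 0 (shut) to 1 (fully open). In form: [[[x, y, z, ax, ay, az, hand], ...]]. A call has 1 to 20 rows; each row is the pose to reach, as a shift and turn from the pose measured when the call began, along the tool's axes at that moment; what a row does not reach only later rows make up. A row lasts 1/12 s, in which the tool goes at most 41.7 mm and 7.16 degrees, less where a joint would pass 70% of its speed; a pose out of reach is approached as far as the arm can. A call with a gripper value outside its range is refused whole. The fingers move at their own pace and stop on an object; "force" is the grip in N (left out, the last holds). Time passes only in rows, so rows that repeat a pose let the fingers close. It gives the time, the measured TCP pose, the force and the opening at its end, in the units of the state.
- ctrl.get_obs(): the state, without advancing time (a new reading comes with each control period).
- ctrl.camera(name): name is "scene" or "side" or "wrist"; returns a dict with "frame" (400x640x3 uint8, blue, green, red), "fovy" (degrees; the focal length in pixels is half the picture's height over the tangent of half this angle, whatever the lens; pixels are square), "cx", "cy" (the principal point, pixels), "world_to_cam" (4x4, takes a point from world to camera coordinates). Camera axes: x right, y up, looking along -z (the intrinsics and any distortion apply to the point x, -y, -z); pixel columns grow to the right and rows downward; lengths in m; the calibration is good to about 2 mm. A picture is of the moment at which its call begins. There is no depth.
- ctrl.hand_in(): hands the job in, once; it reports no verdict.
The state is a dict: "time_s": time; "qpos": joint angles; "joint_vel": joint speeds; "tau": joint torques, N m; "ee_pos": TCP position; "eef_rot": TCP orientation; "force": force on the tool from outside, world axes, zero at the start; "moment": the same for the moment, N m; "grip_width": finger opening in m.
Only numpy, scipy, OpenCV 4.12 (cv2) and the standard library are available. Lean on these libraries where they do the work, as an engineer would, in place of code of your own. Each camera call takes 0.05 s, during which the arm holds its last target. There are 200 camera calls.

## Working session

There is one attempt and no reset: what is moved stays moved. The work goes in short steps, Python scripts to look and compute and a tool call to move; the robot and the scene stay as the last step left them, time stands still between calls to the robot, and variables do not carry over. Pictures are saved under pics/ and viewed, about 8 in all and at most 12, crops included, and the job is handed in when it is done.

Besides the shell and the picture viewer there is one more tool, called after "Emit:" as name([rows], argument=value, ...), one row to a line, values as JSON. play_rows: Moves the arm, as the interface text tells. Its arguments: {"type":"object","properties":{"steps":{"type":"array"},"force":{"type":"number"}},"required":["steps"]}

```bash
ls; mkdir -p pics; python3 - <<'E'
from station import ctrl
import cv2
o=ctrl.get_obs()
for k in o: print(k,o[k])
print(ctrl.grip_depth)
for n in ["scene","side","wrist"]:
    c=ctrl.camera(n); cv2.imwrite(f"pics/{n}0.png",c["frame"]); print(n,c["fovy"],c["cx"],c["cy"],[k for k in c]); print(c["world_to_cam"].round(3).tolist() if hasattr(c["world_to_cam"],'round') else c["world_to_cam"])
import numpy as np
a=cv2.imread("pics/scene0.png");b=cv2.imread("pics/side0.png")
E
```

```text
pics
time_s 0.0
qpos [-1.23556673e+00  3.00467549e-01  1.52154094e+00  3.72153218e-06
  1.32071883e+00 -6.66380931e-02]
joint_vel [-0.00283291 -0.00096527 -0.00038498 -0.00064885 -0.00047647 -0.00224173]
tau [-2.36670840e-04 -5.31808877e+01 -3.52735412e+01  7.08030956e-02
  2.44483317e-02 -9.98908945e-05]
ee_pos [ 0.21501335 -0.50592892  0.18170528]
eef_rot [-3.14151350e+00  1.13190428e-03 -1.16892951e+00]
force [ 0.52665211 -0.21133671  0.65781254]
moment [ 0.01035899 -0.00531099  0.07328233]
grip_width 0.09406356568029736
0.0188
scene 48.898806741625464 325.90972929147387 197.58095290083304 ['frame', 'fovy', 'cx', 'cy', 'world_to_cam']
[[0.229, 0.973, 0.017, -0.127], [-0.709, 0.155, 0.688, 0.286], [0.667, -0.17, 0.726, -1.715], [0.0, 0.0, 0.0, 1.0]]
side 51.95535640452539 321.2135714984354 199.00314596400267 ['frame', 'fovy', 'cx', 'cy', 'world_to_cam']
[[-0.69, -0.723, 0.023, 0.354], [0.441, -0.395, 0.806, -0.336], [-0.574, 0.566, 0.592, -0.94], [0.0, 0.0, 0.0, 1.0]]
wrist 71.4405565082885 320.0165837272601 201.54834421711416 ['frame', 'fovy', 'cx', 'cy', 'world_to_cam']
[[0.392, -0.92, 0.0, -0.55], [0.892, 0.379, -0.248, 0.026], [0.228, 0.097, 0.969, -0.391], [0.0, 0.0, 0.0, 1.0]]
```

View pics/scene0.png

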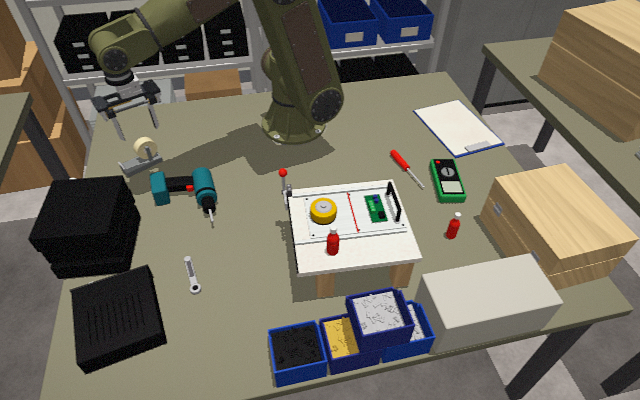

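View pics/side0.png

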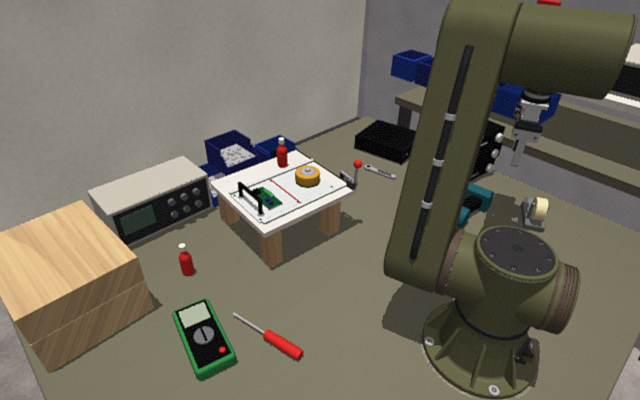

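Scene view: the stand spans about (290–420, 180–270). The ball is at (283,172), the red line runs (349,193)–(358,230) and the handle is near (395,200). Side view: the ball is at (358,163) and the handle near (250,197). Next I'll measure these points.

```bash
cat > h.py <<'E'
from station import ctrl
import cv2, numpy as np
def cam(n):
    c=ctrl.camera(n); c["M"]=np.array(c["world_to_cam"]); c["f"]=200/np.tan(np.radians(c["fovy"])/2); return c
def ray(c,u,v):
    R=c["M"][:3,:3];t=c["M"][:3,3]
    d=R.T@np.array([(u-c["cx"])/c["f"],-(v-c["cy"])/c["f"],-1]); return -R.T@t,d/np.linalg.norm(d)
def plane(c,u,v,z):
    o,d=ray(c,u,v); return o+d*(z-o[2])/d[2]
def tri(c1,p1,c2,p2):
    o1,d1=ray(c1,*p1);o2,d2=ray(c2,*p2)
    s=np.linalg.lstsq(np.c_[d1,-d2],o2-o1,rcond=None)[0]
    a=o1+s[0]*d1;b=o2+s[1]*d2; return (a+b)/2,np.linalg.norm(a-b)
def proj(c,p):
    q=c["M"][:3,:3]@p+c["M"][:3,3]; return c["cx"]+c["f"]*q[0]/-q[2], c["cy"]-c["f"]*q[1]/-q[2]
def blobs(c,col,amin=6):
    h=cv2.cvtColor(c["frame"],cv2.COLOR_BGR2HSV)
    if col=="red": m=((h[...,0]<6)|(h[...,0]>174))&(h[...,1]>150)&(h[...,2]>70)
    if col=="yellow": m=(h[...,0]>18)&(h[...,0]<32)&(h[...,1]>150)&(h[...,2]>90)
    n,l,s,ce=cv2.connectedComponentsWithStats(m.astype(np.uint8),connectivity=8)
    return [(s[i].tolist(),ce[i].round(1).tolist(),l==i) for i in range(1,n) if s[i,4]>=amin]
E
python3 - <<'E'
from h import *
for n in ["scene","side"]:
    c=cam(n)
    for col in ["red","yellow"]:
        for b in blobs(c,col): 
            if b[0][0]>150: print(n,col,b[0],b[1])
    f=c["frame"]
    a=f[150:300,260:440] if n=="scene" else f[120:250,200:400]
    cv2.imwrite(f"pics/{n}c.png",cv2.resize(a,None,fx=4,fy=4,interpolation=cv2.INTER_CUBIC))
E
```

```text
scene red [390, 150, 20, 21, 166] [399.1, 159.4]
scene red [435, 160, 5, 4, 13] [437.4, 161.7]
scene red [279, 168, 8, 9, 60] [282.4, 172.0]
scene red [186, 185, 8, 7, 48] [189.5, 187.8]
scene red [347, 193, 3, 8, 9] [348.2, 196.7]
scene red [352, 210, 2, 6, 6] [352.5, 212.5]
scene red [354, 217, 2, 7, 8] [354.5, 220.0]
scene red [446, 219, 14, 20, 190] [452.6, 228.5]
scene red [327, 233, 12, 22, 231] [332.3, 243.7]
scene yellow [311, 198, 26, 26, 383] [323.0, 212.2]
scene yellow [325, 317, 33, 41, 896] [340.9, 337.2]
side red [537, 0, 24, 6, 96] [549.4, 1.9]
side red [276, 145, 11, 22, 190] [281.5, 155.3]
side red [354, 160, 8, 8, 53] [357.3, 163.2]
side red [179, 252, 15, 24, 267] [185.9, 263.6]
side red [263, 329, 40, 31, 492] [282.9, 344.3]
side red [219, 346, 7, 7, 39] [221.9, 349.1]
side yellow [296, 166, 23, 20, 272] [306.9, 177.1]
```

View pics/scenec.png

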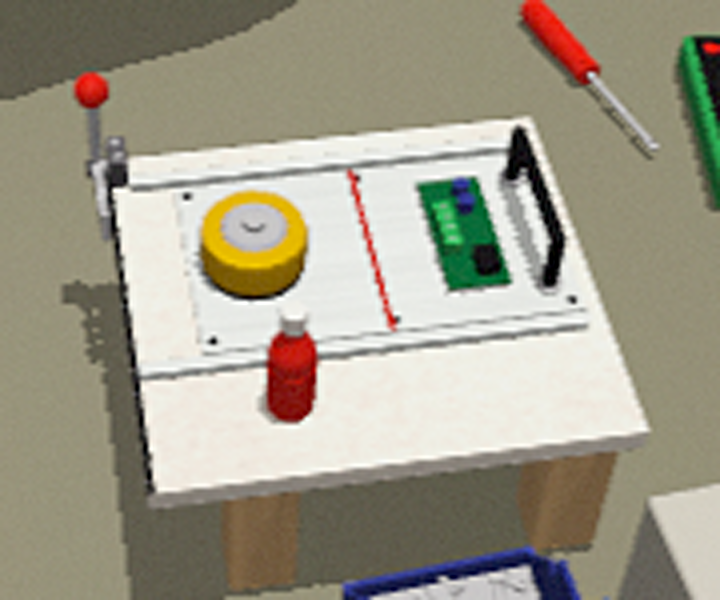

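View pics/sidec.png

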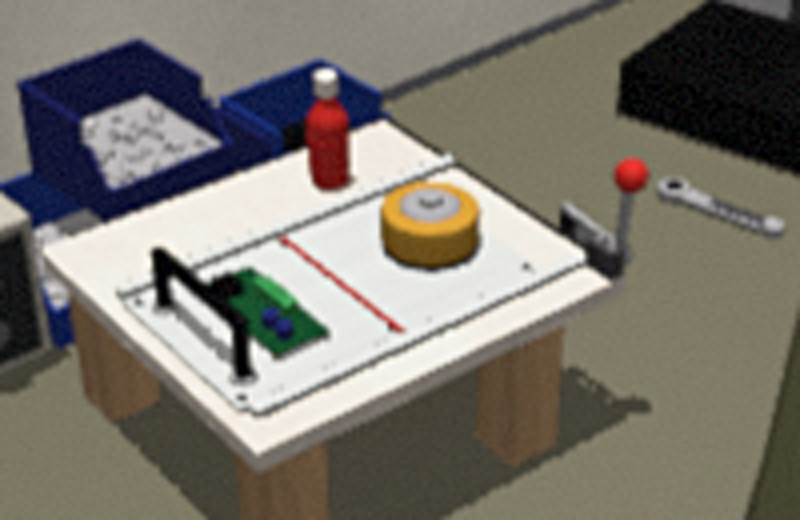

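Both crops show the closed lever with the ball up, the plate between its rails with some clear board before the open end, the red line, and the handle at the closed end. I'm now converting the corners, line ends, ball, ring and handle ends to world points.

```bash
cat >> h.py <<'E'
def fitstand(P,Q):
    # P stand xy, Q world xy -> yaw, t
    p=P-P.mean(0);q=Q-Q.mean(0)
    a=np.arctan2((p[:,0]*q[:,1]-p[:,1]*q[:,0]).sum(),(p*q).sum())
    R=np.array([[np.cos(a),-np.sin(a)],[np.sin(a),np.cos(a)]])
    t=Q.mean(0)-R@P.mean(0); return a,R,t,np.abs(P@R.T+t-Q).max()
E
python3 - <<'E'
from h import *
s=cam("scene");d=cam("side")
def T(n,a,b): 
    p,e=tri(s,a,d,b); print(n,p.round(4),"gap",round(e,4)); return p
S=lambda x,y:(260+x/4-.4,150+y/4-.4); D=lambda x,y:(200+x/4-.4,120+y/4-.4)
ball=T("ball",(282.4,172),(357.3,163.2))
cf=T("open far",S(150,488),D(385,120)); cc=T("closed far",S(648,432),D(45,248)); cr=T("closed rob",S(530,118),D(260,455))
a=T("line rob",S(351,172),D(401,330)); b=T("line far",S(392,328),D(283,240))
h1=T("h rob",S(519,131),D(243,322)); h2=T("h far",S(557,238),D(160,254))
P=np.array([[.16,.175],[-.16,.175],[-.16,-.115]])
for nm,Q in (("tri",np.array([cf,cc,cr])[:,:2]),
  ("scene",np.array([plane(s,*S(*x),.14) for x in((150,488),(648,432),(530,118))])[:,:2]),
  ("side",np.array([plane(d,*D(*x),.14) for x in((385,120),(45,248),(260,455))])[:,:2])):
    an,R,t,e=fitstand(P,Q); print(nm,an,t,e)
    for n,p in (("ball",ball),("a",a),("b",b),("h1",h1),("h2",h2)): print("  ",n,(R.T@(p[:2]-t)).round(4))
E
```

```text
ball [ 0.4913 -0.1123  0.2187] gap 0.0004
open far [ 0.7691 -0.1244  0.1407] gap 0.0028
closed far [0.7934 0.1887 0.1392] gap 0.0041
closed rob [0.5043 0.211  0.1379] gap 0.0027
line rob [0.5367 0.0641 0.1445] gap 0.0011
line far [0.6804 0.0538 0.1428] gap 0.0005
h rob [0.5649 0.1747 0.1902] gap 0.003
h far [0.6657 0.1679 0.1891] gap 0.0009
tri -1.6434408324324472 [0.60692671 0.04424225] 0.003613198094078285
   ball [ 0.1645 -0.104 ]
   a [-0.0147 -0.0715]
   b [-0.0149  0.0726]
   h1 [-0.1271 -0.0514]
   h2 [-0.1276  0.0497]
scene -1.6495414495187617 [0.6075908  0.04492796] 0.0028590986027021426
   ball [ 0.1659 -0.1036]
   a [-0.0136 -0.0722]
   b [-0.0146  0.0719]
   h1 [-0.1261 -0.0528]
   h2 [-0.1271  0.0483]
side -1.6375720400289646 [0.60592755 0.04370644] 0.00413456859352343
   ball [ 0.1633 -0.104 ]
   a [-0.0158 -0.0705]
   b [-0.015   0.0736]
   h1 [-0.128  -0.0497]
   h2 [-0.1279  0.0514]
```

Everything fits: the ball is at stand (0.164, −0.104), z 0.219, the handle at z 0.189, and the line is at stand x ≈ −0.015. The next step is a hover above the ball.

```bash
cat >> h.py <<'E'
from scipy.spatial.transform import Rotation as Ro
YAW=-1.6434; T0=np.array([.6069,.0443]); RS=np.array([[np.cos(YAW),-np.sin(YAW)],[np.sin(YAW),np.cos(YAW)]])
def W(x,y,z): return np.r_[RS@[x,y]+T0,z]
def rel(p,yaw=YAW):
    o=ctrl.get_obs(); R=Ro.from_euler('xyz',o["eef_rot"]); G=Ro.from_euler('xyz',[np.pi,0,yaw])
    return np.r_[R.inv().apply(np.array(p)-o["ee_pos"])*100,(R.inv()*G).as_rotvec()].round(3).tolist()
E
python3 - <<'E'
from h import *
o=ctrl.get_obs()["ee_pos"]
print(rel([o[0],o[1],.3],-1.169)); print(rel([.4913,-.1123,.30]))
E
```

```text
[-0.003, 0.0, -11.788, 0.0, 0.0, 0.0]
[-25.445, -40.827, -11.781, 0.0, 0.0, 0.474]
```

Emit:
play_rows([
  [[0,0,-4,0,0,0,1],[0,0,-8,0,0,0,1],[0,0,-11.8,0,0,0,1],[-2,-3.1,-11.8,0,0,0.04,1],[-4,-6.3,-11.8,0,0,0.08,0.9],[-6,-9.5,-11.8,0,0,0.12,0.8],[-8,-12.7,-11.8,0,0,0.16,0.7],[-10,-15.9,-11.8,0,0,0.2,0.6],[-12,-19.1,-11.8,0,0,0.24,0.55],[-14,-22.3,-11.8,0,0,0.28,0.55],[-16,-25.5,-11.8,0,0,0.32,0.55],[-18,-28.7,-11.8,0,0,0.36,0.55],[-20,-31.9,-11.8,0,0,0.4,0.55],[-22,-35.1,-11.8,0,0,0.44,0.55],[-24,-38.3,-11.8,0,0,0.474,0.55],[-25.4,-40.8,-11.8,0,0,0.474,0.55],[-25.4,-40.8,-11.8,0,0,0.474,0.55],[-25.4,-40.8,-11.8,0,0,0.474,0.55]],
])

```text
time_s: 1.85
ee_pos: [0.4916, -0.1119, 0.2999]
eef_rot: [3.141, 0.0, -1.64]
force: [-0.4, 0.2, -0.5]
grip_width: 0.0518
```

```bash
python3 - <<'E'
from h import *
w=cam("wrist"); cv2.imwrite("pics/w1.png",w["frame"])
o=ctrl.get_obs();print(o["ee_pos"],o["eef_rot"],o["grip_width"],o["force"],o["qpos"])
for b in blobs(w,"red",10): print(b[0],b[1],plane(w,*b[1],.2187).round(4))
print(proj(w,np.array([.4913,-.1123,.2187])))
E
```

```text
[ 0.4911143  -0.11284704  0.30002345] [ 3.14105786e+00  1.33397579e-04 -1.64199050e+00] 0.05156901578816015 [1.07410462 0.17521836 0.52554253] [-2.98558295e-01  1.32237138e-01  1.45407490e+00  9.41846594e-06
  1.55583171e+00  1.34343203e+00]
[164, 33, 19, 129, 442] [173.1, 95.3] [0.6056 0.0216 0.2187]
[0, 86, 40, 24, 757] [18.1, 98.4] [0.6131 0.1711 0.2187]
[310, 188, 23, 24, 419] [320.9, 199.6] [ 0.4926 -0.1131  0.2187]
[476, 258, 13, 9, 56] [482.4, 261.2] [ 0.4093 -0.2884  0.2187]
[94, 261, 23, 31, 377] [102.8, 278.1] [0.4182 0.1402 0.2187]
[20, 263, 8, 6, 41] [23.7, 265.3] [0.4401 0.2243 0.2187]
(np.float64(320.2519270706989), np.float64(200.8809820629809))
```

View pics/w1.png

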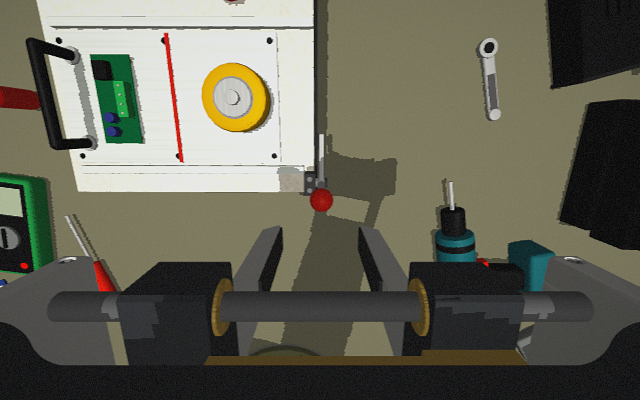

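Wrist view: the ball at (321,200) sits between the fingers, the edge is at column ~320 and the line runs (165,34)–(182,161). I'll descend and pinch the ball gently.

Emit:
play_rows([
  [[0,-0.15,3,0,0,0,0.55],[0,-0.15,6,0,0,0,0.55],[0,-0.15,8,0,0,0,0.55],[0,-0.15,10,0,0,0,0.55],[0,-0.15,10,0,0,0,0.55],[0,-0.15,10,0,0,0,0.1],[0,-0.15,10,0,0,0,0.1],[0,-0.15,10,0,0,0,0.1],[0,-0.15,10,0,0,0,0.1],[0,-0.15,10,0,0,0,0.1],[0,-0.15,10,0,0,0,0.1],[0,-0.15,10,0,0,0,0.1]],
], force=8)

```text
time_s: 2.9
ee_pos: [0.4928, -0.113, 0.2005]
eef_rot: [-3.141, -0.0, -1.642]
force: [0.5, -0.0, 3.4]
grip_width: 0.0201
```

```bash
python3 - <<'E'
from h import *
# arc centre: pivot stand (.164,-.100,.148)
o=ctrl.get_obs(); print(o["ee_pos"],o["force"],o["grip_width"])
p=RS.T@(o["ee_pos"][:2]-T0); g=o["ee_pos"][2]+.0188; print("grasp in stand",p,g)
y0,z0=p[1]+.1,g-.148; r=np.hypot(y0,z0);a0=np.arctan2(-y0,z0); print(r,a0)
for a in np.linspace(a0,1.62,15)[1:]:
    print(round(a,3),rel(W(p[0],-.1-.07*np.sin(a),.148+.07*np.cos(a)-.0188))[:3])
E
```

```text
[ 0.49277822 -0.11300932  0.20049154] [ 4.81798679e-01 -2.66197828e-03  3.35838418e+00] 0.020085284659335643
grasp in stand [ 0.16517327 -0.10240992] 0.2192915374728716
0.07133225799829769 0.033790869005455686
0.147 [-0.001, 0.785, 0.204]
0.26 [-0.002, 1.561, 0.365]
0.374 [-0.004, 2.315, 0.611]
0.487 [-0.005, 3.035, 0.942]
0.6 [-0.006, 3.714, 1.352]
0.714 [-0.007, 4.342, 1.836]
0.827 [-0.008, 4.911, 2.387]
0.94 [-0.009, 5.414, 3.0]
1.053 [-0.01, 5.844, 3.665]
1.167 [-0.01, 6.197, 4.375]
1.28 [-0.011, 6.467, 5.121]
1.393 [-0.011, 6.651, 5.892]
1.507 [-0.012, 6.747, 6.679]
1.62 [-0.012, 6.753, 7.471]
```

The opening reads 20 mm on a 25 mm ball, so I'm checking the pinch before swinging.

```bash
python3 - <<'E'
from h import *
w=cam("wrist");s=cam("side");c=cam("scene")
a=cv2.resize(w["frame"][150:300,240:400],(400,375));b=cv2.resize(c["frame"][120:220,230:330],(375,375))
cv2.imwrite("pics/p2.png",np.hstack([a,b]))
for b in blobs(w,"red",10): print(b[0],b[1])
o=ctrl.get_obs();print(o["grip_width"],o["force"])
E
```

```text
[95, 0, 37, 175, 922] [113.4, 84.2]
[306, 218, 29, 36, 881] [320.0, 235.4]
[513, 287, 10, 4, 29] [516.9, 288.9]
0.01949663519177241 [ 1.29083729 -0.01356092  4.69230137]
```

View pics/p2.png

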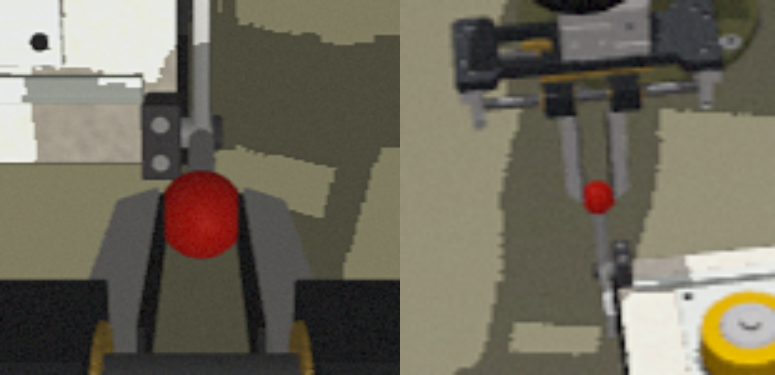

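Wrist/scene crop: the ball sits at the very ends of the fingers, not deep between them. I'll measure the actual offset.

```bash
python3 - <<'E'
from h import *
w=cam("wrist");s=cam("side");c=cam("scene")
g=lambda k:[(b[0],b[1]) for b in blobs(k,"red",10)]
W_=[b for b in g(w) if 300<b[1][0]<340];C=[b for b in g(c) if abs(b[1][0]-283)<15 and abs(b[1][1]-172)<15];S_=[b for b in g(s) if abs(b[1][0]-357)<15 and abs(b[1][1]-163)<15]
print(W_,C,S_)
print("wc",tri(w,W_[0][1],c,C[0][1]))
if S_: print("ws",tri(w,W_[0][1],s,S_[0][1])); print("cs",tri(c,C[0][1],s,S_[0][1]))
e=ctrl.get_obs()["ee_pos"]
for n,k in (("w",w),("c",c)): print(n,"tcp px",proj(k,e),"grasp px",proj(k,e+[0,0,.0188]))
E
```

```text
[([306, 218, 29, 36, 882], [320.0, 235.4])] [([279, 168, 8, 9, 59], [282.4, 172.1])] [([354, 159, 8, 9, 37], [358.3, 163.6])]
wc (array([ 0.49289262, -0.1126817 ,  0.21969971]), np.float64(0.0006867550496771034))
ws (array([ 0.49059876, -0.11401532,  0.21678146]), np.float64(0.002993324538982428))
cs (array([ 0.48932256, -0.11297922,  0.21745723]), np.float64(0.002592902163480764))
w tcp px (np.float64(319.9263013539808), np.float64(226.33700486646384)) grasp px (np.float64(319.95437451159444), np.float64(235.19633781194983))
c tcp px (np.float64(282.54042209753504), np.float64(177.17488361650217)) grasp px (np.float64(282.1691525880542), np.float64(172.23582338141836))
```

The ball is centred at the grasp point to within about 1 mm, so the grip is good. Swinging along the arc.

Emit:
play_rows([
  [[0,0.4,0.05,0,0,0,0.1],[0,0.8,0.15,0,0,0,0.1],[0,1.55,0.35,0,0,0,0.1],[0,2.3,0.6,0,0,0,0.1],[0,3.05,0.95,0,0,0,0.1],[0,3.7,1.35,0,0,0,0.1],[0,4.35,1.85,0,0,0,0.1],[0,4.9,2.4,0,0,0,0.1],[0,5.4,3.0,0,0,0,0.1],[0,5.85,3.65,0,0,0,0.1],[0,6.2,4.4,0,0,0,0.1],[0,6.45,5.1,0,0,0,0.1],[0,6.65,5.9,0,0,0,0.1],[0,6.75,6.5,0,0,0,0.1],[0,6.75,7.0,0,0,0,0.1],[0,6.75,7.2,0,0,0,0.1],[0,6.75,7.2,0,0,0,0.1]],
], force=8)

```text
time_s: 4.62
ee_pos: [0.426, -0.1085, 0.1332]
eef_rot: [-3.138, -0.001, -1.642]
force: [-32.3, 8.1, 72.0]
grip_width: 0.0093
```

```bash
python3 - <<'E'
from h import *
w=cam("wrist");c=cam("scene")
for k in (w,c): print([(b[0],b[1]) for b in blobs(k,"red",10) if 270<b[1][0]<335])
o=ctrl.get_obs();e=o["ee_pos"];print(e,o["force"],o["grip_width"],RS.T@(e[:2]-T0),e[2]+.0188)
E
```

```text
[([304, 215, 33, 33, 592], [319.9, 229.2])]
[([278, 171, 6, 8, 22], [280.5, 174.2]), ([327, 233, 12, 22, 233], [332.4, 243.7])]
[ 0.42605342 -0.10845654  0.13319818] [-32.09617186   8.38029339  72.98750457] 0.009568478414530117 [ 0.1654727 -0.1692892] 0.15199817786354505
```

The ball slipped and the force is high. I'll locate the ball before backing off.

```bash
python3 - <<'E'
from h import *
w=cam("wrist");c=cam("scene")
print(tri(w,(319.9,229.2),c,(280.5,174.2)))
a=cv2.resize(w["frame"][150:300,240:400],(400,375));b=cv2.resize(c["frame"][120:220,230:330],(375,375))
cv2.imwrite("pics/p3.png",np.hstack([a,b]))
E
```

```text
(array([ 0.43101184, -0.11006448,  0.15393254]), np.float64(0.002685990425185884))
```

View pics/p3.png

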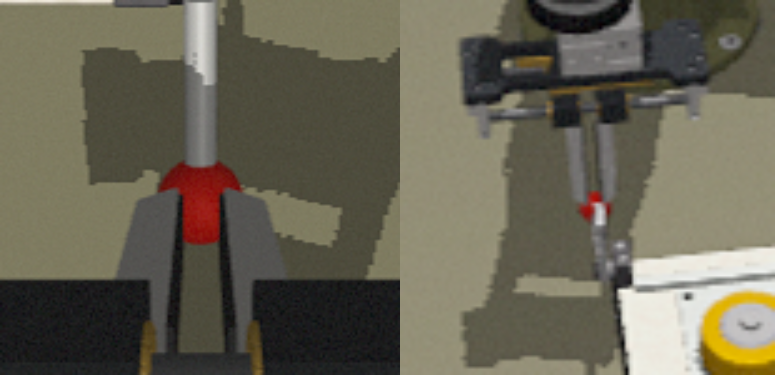

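The lever reads level (ball at z≈0.150, stand y≈−0.17). The fingers slid onto the ball's outer flank after the lever hit its stop. I'll open, back away toward the robot, then rise.

Emit:
play_rows([
  [[0,0,0,0,0,0,0.5],[0,0,0,0,0,0,0.5],[0,0,0,0,0,0,0.5],[0,0,0,0,0,0,0.5],[0,1.5,0,0,0,0,0.5],[0,3.5,0,0,0,0,0.5],[0,3.5,-3,0,0,0,0.5],[0,3.5,-7,0,0,0,0.5],[0,3.5,-11,0,0,0,0.5],[0,0,-14,0,0,0,0.5],[0,0,-14,0,0,0,0.5]],
])

```text
time_s: 5.73
ee_pos: [0.4292, -0.1089, 0.2778]
eef_rot: [-3.131, -0.003, -1.642]
force: [-0.6, 1.2, 0.5]
grip_width: 0.0469
```

```bash
python3 - <<'E'
from h import *
w=cam("wrist");c=cam("scene");s=cam("side")
for n,k in (("w",w),("c",c),("s",s)): print(n,[(b[0],b[1]) for b in blobs(k,"red",10)])
o=ctrl.get_obs();print(o["ee_pos"],o["force"],o["grip_width"])
for n,k in (("w",w),("c",c),("s",s)): print(n,"open ball expected",proj(k,W(.164,-.17,.148)),"at 10deg short",proj(k,W(.164,-.1-.07*np.cos(.175),.148+.07*np.sin(.175))))
E
```

```text
w [([148, 0, 18, 111, 430], [156.9, 54.5]), ([0, 47, 8, 23, 109], [2.4, 59.8]), ([310, 184, 20, 19, 306], [319.4, 193.1]), ([488, 232, 13, 11, 112], [493.5, 237.2]), ([66, 237, 40, 52, 485], [85.3, 256.9]), ([0, 238, 3, 6, 14], [0.8, 240.8])]
c [([390, 150, 20, 21, 164], [399.1, 159.4]), ([436, 160, 4, 4, 12], [437.6, 161.8]), ([278, 171, 8, 8, 35], [281.0, 173.7]), ([186, 185, 8, 7, 46], [189.4, 187.7]), ([446, 219, 14, 20, 191], [452.5, 228.5]), ([327, 233, 12, 22, 233], [332.4, 243.7])]
s [([536, 0, 25, 12, 233], [548.2, 4.8]), ([276, 145, 11, 22, 191], [281.5, 155.4]), ([368, 191, 8, 7, 46], [371.1, 194.0]), ([179, 252, 15, 24, 267], [186.0, 263.5]), ([263, 330, 40, 30, 489], [282.9, 344.4]), ([219, 346, 7, 7, 40], [221.8, 349.1])]
[ 0.42521848 -0.1080441   0.27166226] [ 0.06178768  0.32908397 -0.86505582] 0.04708412825037399
w open ball expected (np.float64(318.1413594333659), np.float64(195.25991140358175)) at 10deg short (np.float64(318.1184739163265), np.float64(196.58231982564126))
c open ball expected (np.float64(281.8139511810914), np.float64(174.21701440436786)) at 10deg short (np.float64(281.6172312641068), np.float64(171.46007437280255))
s open ball expected (np.float64(371.3627169350389), np.float64(194.51941894047923)) at 10deg short (np.float64(371.50616946241814), np.float64(190.8119922462353))
```

Ball pixels match the open position within ~0.5 px. A gentle touch on the ball from above with shut fingers will confirm it.

Emit:
play_rows([
  [[0,0,3,0,0,0,0],[0,0,6,0,0,0,0],[0,0,9,0,0,0,0],[0,0,10,0,0,0,0],[0,0,10.4,0,0,0,0],[0,0,10.7,0,0,0,0],[0,0,10.9,0,0,0,0],[0,0,11.0,0,0,0,0],[0,0,11.1,0,0,0,0],[0,0,11.1,0,0,0,0],[0,0,11.1,0,0,0,0]],
])

```text
time_s: 6.8
ee_pos: [0.4255, -0.1082, 0.1611]
eef_rot: [-3.14, -0.001, -1.641]
force: [-0.1, 0.2, 0.6]
grip_width: 0.0005
```

Emit:
play_rows([
  [[0,0,0.1,0,0,0,0],[0,0,0.15,0,0,0,0],[0,0,0.2,0,0,0,0],[0,0,0.25,0,0,0,0],[0,0,0.25,0,0,0,0],[0,0,0.25,0,0,0,0]],
])

```text
time_s: 7.3
ee_pos: [0.4255, -0.1082, 0.1586]
eef_rot: [-3.14, -0.001, -1.641]
force: [1.0, 1.3, -0.6]
grip_width: 0.0005
```

No contact at z 0.1586 means the ball top is at or below the open height (0.1605), so the stop is open. Now to the handle.

```bash
python3 - <<'E'
from h import *
print(rel([.6153,.1713,.27]))
E
```

```text
[-29.207, -16.982, -11.136, -0.002, -0.001, 0.002]
```

Emit:
play_rows([
  [[0,0,-3.5,0,0,0,0],[0,0,-7.5,0,0,0,0],[0,0,-11.1,0,0,0,0.3],[-3,-1.7,-11.1,0,0,0,0.3],[-6,-3.5,-11.1,0,0,0,0.3],[-9,-5.2,-11.1,0,0,0,0.3],[-12,-7,-11.1,0,0,0,0.3],[-15,-8.7,-11.1,0,0,0,0.3],[-18,-10.5,-11.1,0,0,0,0.3],[-21,-12.2,-11.1,0,0,0,0.3],[-24,-14,-11.1,0,0,0,0.3],[-27,-15.7,-11.1,0,0,0,0.3],[-29.2,-17,-11.1,0,0,0,0.3],[-29.2,-17,-11.1,0,0,0,0.3],[-29.2,-17,-11.1,0,0,0,0.3]],
])

```text
time_s: 8.55
ee_pos: [0.6155, 0.172, 0.2686]
eef_rot: [-3.141, -0.001, -1.64]
force: [-0.4, -0.7, 0.1]
grip_width: 0.0282
```

```bash
python3 - <<'E'
from h import *
w=cam("wrist"); cv2.imwrite("pics/w4.png",w["frame"])
o=ctrl.get_obs();print(o["ee_pos"],o["eef_rot"],o["grip_width"],o["qpos"])
print("expected handle ends",proj(w,W(-.1273,-.05,.195)),proj(w,W(-.1273,.05,.195)))
for b in blobs(w,"red",30): print(b[0],b[1])
c=cam("scene");s=cam("side")
for k in (c,s): print([(b[0],b[1]) for b in blobs(k,"red",10) if 270<b[1][0]<380])
E
```

```text
[0.61531278 0.17109126 0.26912635] [-3.14050992e+00 -1.20563248e-03 -1.64091314e+00] 0.028361509193651015 [ 2.14539028e-01  4.63477519e-01  1.10014190e+00 -1.46120796e-03
  1.57727264e+00  1.85544154e+00]
expected handle ends (np.float64(320.2402780010184), np.float64(247.099610380596)) (np.float64(320.6750144947954), np.float64(152.70162318971427))
[481, 53, 66, 44, 1942] [514.0, 75.4]
[408, 126, 15, 121, 397] [415.3, 184.3]
[177, 155, 34, 23, 554] [194.6, 165.3]
[([278, 171, 8, 8, 35], [281.1, 173.7]), ([350, 203, 3, 10, 10], [351.0, 207.5]), ([353, 214, 3, 10, 11], [354.1, 218.6]), ([327, 233, 12, 22, 234], [332.4, 243.7])]
[([276, 145, 11, 22, 189], [281.5, 155.4]), ([368, 190, 6, 8, 37], [370.4, 194.0]), ([263, 329, 40, 31, 490], [282.8, 344.3])]
```

View pics/w4.png

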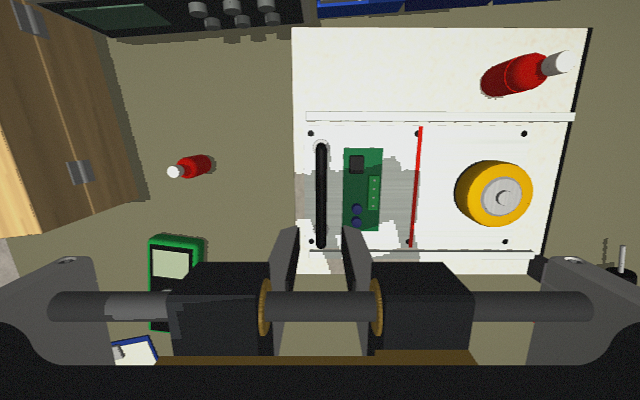

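Wrist view: the handle bar is vertical at column 321, rows 143–248, centred as predicted. The line is at (421,127)–(410,246) and the edge strip runs (590,28)–(545,255). I'll use it to check the yaw and the slide distance.

```bash
cat >> h.py <<'E'
def edges(w,save=None):
    # black strip inner boundary (board edge) and red line from wrist view, by row; stand coords
    f=w["frame"];g=cv2.cvtColor(f,cv2.COLOR_BGR2GRAY)
    return f,g
E
python3 - <<'E'
from h import *
w=cam("wrist");g=cv2.cvtColor(w["frame"],cv2.COLOR_BGR2GRAY)
S=lambda u,v,z:(RS.T@(plane(w,u,v,z)[:2]-T0)).round(4)
r=[b for b in blobs(w,"red",30) if abs(b[1][0]-415)<10][0][2]
for v in (130,150,170,200,220,240):
    u=np.nonzero(r[v])[0]; print("line",v,u.mean().round(1),len(u),S(u.mean(),v,.144))
for v in (40,60,80,140,160,180,200,220,240):
    row=g[v,540:620].astype(int); d=np.nonzero((row[:-3]>150)&(row[3:]<90))[0]
    if len(d): u=540+d.mean()+1.5; print("edge",v,u,row[int(u)-540-3:int(u)-540+12],S(u,v,.14))
for u in (320,400,440,500,540):
    col=g[90:130,u].astype(int); print("rail",u,col[10:38:1].tolist() if u in(400,540) else "", S(u,90+np.argmin(np.diff(col)),.14))
E
```

```text
line 130 417.5 4 [-0.0142  0.072 ]
line 150 416.5 4 [-0.0134  0.0494]
line 170 415.0 3 [-0.0131  0.0259]
line 200 412.0 3 [-0.0136 -0.0108]
line 220 411.0 3 [-0.0128 -0.0364]
line 240 408.5 4 [-0.0138 -0.063 ]
edge 40 582.0 [218 220 206 136   8  18  19  29  89 117 114 111 109 112 114] [0.1568 0.1665]
edge 60 578.0 [224 227 214 141  20  25  25  31  87 115 114 113 113 113 116] [0.157  0.1467]
edge 80 574.0 [224 227 219 140   6  15  23  70 106 116 116 113 114 112 116] [0.1572 0.1263]
edge 140 561.5 [228 230 236 189  14  22  25  31  92 120 119 116 117 118 116] [0.1573 0.0609]
edge 160 557.0 [230 231 223 144   1  33  19  74 110 121 114 119 119 119 116] [0.1569 0.0376]
edge 180 552.5 [229 229 235 198  79  16  23  23  70 110 117 117 120 118 115] [0.1565 0.0135]
edge 200 549.0 [229 232 226 149   6  18  40  92 123 118 116 118 116 117 119] [ 0.1574 -0.0116]
edge 220 544.5 [231 230 233 191  56  19  22  33  97 121 117 117 120 117 119] [ 0.157  -0.0375]
edge 240 541.5 [] [ 0.1585 -0.0645]
rail 320  [-0.1262  0.0939]
rail 400 [231, 231, 231, 231, 231, 230, 230, 231, 232, 231, 232, 198, 232, 232, 231, 233, 233, 232, 232, 234, 216, 201, 234, 232, 232, 232, 231, 231] [-0.0348  0.0941]
rail 440  [0.011  0.0942]
rail 500  [0.0796 0.0943]
rail 540 [223, 224, 223, 225, 224, 225, 225, 227, 227, 228, 229, 190, 228, 228, 228, 225, 229, 222, 227, 229, 215, 196, 231, 227, 224, 225, 228, 229] [0.1254 0.0944]
```

Emit:
play_rows([
  [[0,0,3,0,0,0,0.3],[0,0,6,0,0,0,0.3],[0,0,8,0,0,0,0.3],[0,0,9,0,0,0,0.3],[0,0,9.85,0,0,0,0.3],[0,0,9.85,0,0,0,0.3],[0,0,9.85,0,0,0,0.3],[0,0,9.85,0,0,0,0.05],[0,0,9.85,0,0,0,0.05],[0,0,9.85,0,0,0,0.05],[0,0,9.85,0,0,0,0.05],[0,0,9.85,0,0,0,0.05],[0,0,9.85,0,0,0,0.05]],
], force=40)

```text
time_s: 9.83
ee_pos: [0.6155, 0.1703, 0.1718]
eef_rot: [-3.139, -0.0, -1.642]
force: [0.5, 1.2, 0.6]
grip_width: 0.0048
```

```bash
cat >> h.py <<'E'
def measure():
    w=cam("wrist");g=cv2.cvtColor(w["frame"],cv2.COLOR_BGR2GRAY).astype(int)
    S=lambda u,v,z:RS.T@(plane(w,u,v,z)[:2]-T0)
    R=[b for b in blobs(w,"red",30)]
    o=ctrl.get_obs(); print(o["time_s"],o["ee_pos"].round(4) if hasattr(o["ee_pos"],"round") else o["ee_pos"],"stand",(RS.T@(o["ee_pos"][:2]-T0)).round(4),"F",np.round(o["force"],1),"M",np.round(o["moment"],2),"w",round(o["grip_width"],4))
    for b in R: print(b[0],b[1])
    return w,g,S,R
E
python3 - <<'E'
from h import *
w,g,S,R=measure()
cv2.imwrite("pics/w5.png",w["frame"])
for b in R:
    if b[0][3]>80 and b[0][2]<60:
        vs=np.nonzero(b[2].any(1))[0]
        for v in vs[5::25]: u=np.nonzero(b[2][v])[0].mean(); print("line",v,u.round(1),S(u,v,.144).round(4))
E
```

```text
9.8833 [0.6155 0.1703 0.1718] stand [-0.1263 -0.0005] F [-0.2  0.2  1.3] M [ 0.22 -0.   -0.04] w 0.0045
[548, 10, 92, 71, 4301] [598.6, 49.9]
[439, 124, 25, 166, 867] [451.2, 204.2]
[132, 161, 51, 32, 1123] [157.7, 175.9]
line 129 460.0 [-0.0135  0.0727]
line 154 457.0 [-0.0135  0.0528]
line 179 454.0 [-0.0135  0.032 ]
line 204 451.0 [-0.0134  0.0102]
line 229 448.0 [-0.0134 -0.0126]
line 254 445.0 [-0.0134 -0.0364]
line 279 442.0 [-0.0134 -0.0614]
```

View pics/w5.png

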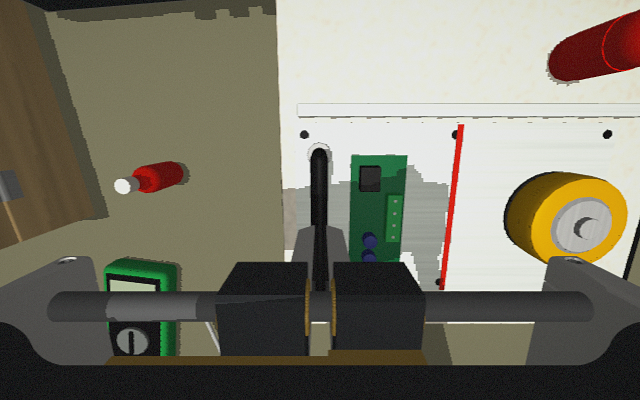

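The fingers read 4.5 mm on a 12 mm bar, but I had commanded 4.7. Commanding fully shut will show whether the bar really stops them.

Emit:
play_rows([
  [[0,0,0,0,0,0,0],[0,0,0,0,0,0,0],[0,0,0,0,0,0,0],[0,0,0,0,0,0,0]],
], force=45)

```text
time_s: 10.22
ee_pos: [0.6156, 0.1705, 0.1721]
eef_rot: [-3.138, -0.0, -1.642]
force: [1.0, 2.6, 2.4]
grip_width: 0.0005
```

```bash
python3 - <<'E'
from h import *
w,g,S,R=measure()
p=W(-.1265,0,.189)
print("grasp px",proj(w,p),"bar ends",proj(w,W(-.1265,.05,.189)),proj(w,W(-.1265,-.05,.189)))
cv2.imwrite("pics/w6.png",cv2.resize(w["frame"][130:310,240:400],None,fx=3.3,fy=3.3,interpolation=cv2.INTER_CUBIC))
E
```

```text
10.2667 [0.6156 0.1705 0.172 ] stand [-0.1265 -0.0004] F [0.7 2.4 2.8] M [ 0.54 -0.07 -0.02] w 0.0003
[549, 10, 91, 72, 4296] [598.6, 50.2]
[439, 124, 25, 166, 858] [451.4, 204.1]
[132, 161, 52, 32, 1117] [158.1, 176.0]
grasp px (np.float64(319.99518559847183), np.float64(233.6604380499519)) bar ends (np.float64(320.127598896102), np.float64(163.30218289625185)) (np.float64(319.87812429132015), np.float64(295.8613609528057))
```

View pics/w6.png

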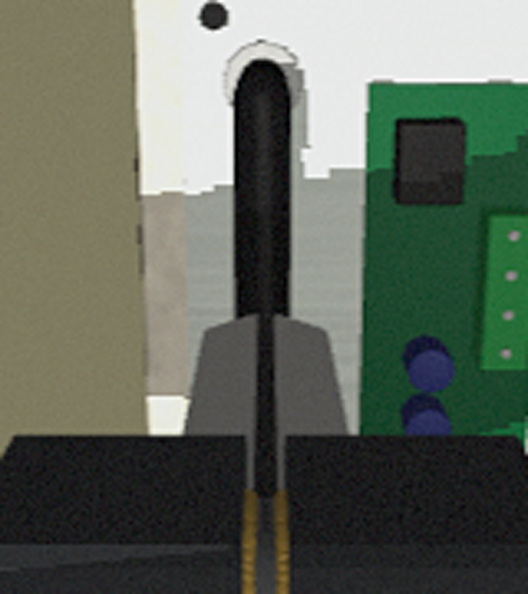

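The bar lies in line between the fingers, yet the reading goes to 0. I'll reopen and close with less force to see where they stop.

Emit:
play_rows([
  [[0,0,0,0,0,0,0.3],[0,0,0,0,0,0,0.3],[0,0,0,0,0,0,0.3],[0,0,0,0,0,0,0.3]],
], force=10)

```text
time_s: 10.6
ee_pos: [0.6155, 0.1703, 0.1718]
eef_rot: [-3.139, -0.0, -1.642]
force: [-0.5, -0.3, -0.4]
grip_width: 0.0235
```

Emit:
play_rows([
  [[0,0,0,0,0,0,0],[0,0,0,0,0,0,0],[0,0,0,0,0,0,0],[0,0,0,0,0,0,0]],
], force=10)

```text
time_s: 10.93
ee_pos: [0.6156, 0.1704, 0.1718]
eef_rot: [-3.139, -0.0, -1.642]
force: [0.7, 3.6, 2.7]
grip_width: 0.0039
```

Emit:
play_rows([
  [[0,0,0,0,0,0,0],[0,0,0,0,0,0,0],[0,0,0,0,0,0,0],[0,0,0,0,0,0,0]],
], force=10)

```text
time_s: 11.27
ee_pos: [0.6157, 0.1706, 0.172]
eef_rot: [-3.138, 0.0, -1.642]
force: [0.3, 3.0, 2.6]
grip_width: 0.0008
```

Closing to 0 with a small upward reaction suggests the tips are squeezing over the bar's top: the fingers may sit higher than the TCP says. The ball evidence agrees (20 mm chord, no contact on the touch). Touch test: shut, raise, then lower in small steps.

Emit:
play_rows([
  [[0,0,-1.0,0,0,0,0],[0,0,-1.0,0,0,0,0],[0,0,-1.0,0,0,0,0]],
])

```text
time_s: 11.52
ee_pos: [0.6159, 0.1705, 0.1828]
eef_rot: [-3.137, 0.0, -1.642]
force: [-0.5, -0.2, -0.2]
grip_width: 0.0008
```

Emit:
play_rows([
  [[0,0,0.5,0,0,0,0],[0,0,0.8,0,0,0,0],[0,0,0.8,0,0,0,0]],
])

```text
time_s: 11.77
ee_pos: [0.6155, 0.1703, 0.1734]
eef_rot: [-3.139, -0.0, -1.642]
force: [0.4, -0.0, 0.7]
grip_width: 0.0007
```

Emit:
play_rows([
  [[0,0,0.1,0,0,0,0],[0,0,0.2,0,0,0,0],[0,0,0.2,0,0,0,0]],
])

```text
time_s: 12.02
ee_pos: [0.6155, 0.1702, 0.172]
eef_rot: [-3.139, -0.0, -1.642]
force: [-2.0, -0.8, 6.0]
grip_width: 0.0008
```

```bash
python3 - <<'E'
from h import *
s=cam("side");c=cam("scene");o=ctrl.get_obs();e=o["ee_pos"];print(e,o["force"],o["moment"],o["grip_width"])
ims=[]
for k in (s,c):
    u,v=map(int,proj(k,e)); f=k["frame"].copy(); print(proj(k,e),proj(k,e+[0,0,.0234]))
    a=f[v-45:v+30,u-50:u+50]; ims.append(cv2.resize(a,(400,300),interpolation=cv2.INTER_CUBIC))
cv2.imwrite("pics/p7.png",np.hstack(ims))
E
```

```text
[0.61550684 0.17024041 0.17200536] [-3.35918742 -0.5607994   5.86331831] [-0.0621291   0.42031707  0.02236405] 0.0005944638236730987
(np.float64(250.1319543048291), np.float64(196.62980918923475)) (np.float64(249.42726437655244), np.float64(189.44161619234643))
(np.float64(392.451129241751), np.float64(199.8001565397434)) (np.float64(393.54894563298205), np.float64(193.88984580619925))
```

View pics/p7.png

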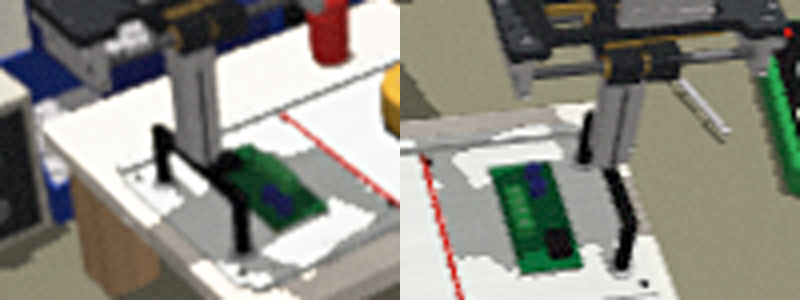

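Both crops show the shut fingertips resting on top of the bar, with contact at reported z ≈0.1725 where the bar top is 0.195. So the real tips are about 23 mm higher than reported, and my earlier ball touch proved nothing. There's ample time, so I'll go back and check the lever with the corrected height.

Emit:
play_rows([
  [[0,0,-3.5,0,0,0,0],[0,0,-7,0,0,0,0],[3,1.7,-8,0,0,0,0],[6,3.5,-8,0,0,0,0],[9,5.2,-8,0,0,0,0],[12,7,-8,0,0,0,0],[15,8.7,-8,0,0,0,0],[18,10.5,-8,0,0,0,0],[21,12.2,-8,0,0,0,0],[24,14,-7,0,0,0,0],[27,15.7,-5,0,0,0,0],[29.1,17,-2,0,0,0,0],[29.1,17,0,0,0,0,0],[29.1,17,2,0,0,0,0],[29.1,17,2.8,0,0,0,0],[29.1,17,3.1,0,0,0,0],[29.1,17,3.1,0,0,0,0]],
])

```text
time_s: 13.53
ee_pos: [0.4254, -0.1077, 0.1407]
eef_rot: [-3.139, -0.0, -1.642]
force: [0.3, -0.9, 0.5]
grip_width: 0.0009
```

Emit:
play_rows([
  [[0,0,0.1,0,0,0,0],[0,0,0.2,0,0,0,0],[0,0,0.25,0,0,0,0],[0,0,0.25,0,0,0,0]],
])

```text
time_s: 13.87
ee_pos: [0.4256, -0.1077, 0.1386]
eef_rot: [-3.138, -0.0, -1.642]
force: [-0.0, -0.3, -0.1]
grip_width: 0.0008
```

Emit:
play_rows([
  [[0,0,0.1,0,0,0,0],[0,0,0.15,0,0,0,0],[0,0,0.15,0,0,0,0]],
])

```text
time_s: 14.12
ee_pos: [0.4258, -0.1077, 0.1373]
eef_rot: [-3.138, -0.001, -1.642]
force: [-1.0, 0.1, 2.1]
grip_width: 0.0005
```

Emit:
play_rows([
  [[0,0,0.1,0,0,0,0],[0,0,0.15,0,0,0,0],[0,0,0.15,0,0,0,0]],
])

```text
time_s: 14.37
ee_pos: [0.4259, -0.1078, 0.1368]
eef_rot: [-3.137, -0.001, -1.642]
force: [-6.4, 1.4, 13.7]
grip_width: 0.0009
```

Contact comes at 0.1375 (predicted 0.1378) and resists 14 N without moving, so the lever is on its open stop. Back to the handle at the corrected height.

```bash
python3 - <<'E'
from h import *
print(rel([.6153,.1708,.25]),rel([.6153,.1708,.1475]))
E
```

```text
[-29.116, -16.967, -11.269, -0.004, -0.001, 0.002] [-29.124, -16.921, -1.019, -0.004, -0.001, 0.002]
```

Emit:
play_rows([
  [[0,0,-3.5,0,0,0,0],[0,0,-7.5,0,0,0,0],[0,0,-11,0,0,0,0.3],[-3,-1.7,-11.2,-0.004,0,0.002,0.3],[-6,-3.5,-11.2,-0.004,0,0.002,0.3],[-9,-5.2,-11.2,-0.004,0,0.002,0.3],[-12,-7,-11.2,-0.004,0,0.002,0.3],[-15,-8.7,-11.2,-0.004,0,0.002,0.3],[-18,-10.5,-11.2,-0.004,0,0.002,0.3],[-21,-12.2,-11.2,-0.004,0,0.002,0.3],[-24,-14,-11.2,-0.004,0,0.002,0.3],[-27,-15.7,-11.2,-0.004,0,0.002,0.3],[-29.1,-17,-11.2,-0.004,0,0.002,0.3],[-29.1,-17,-11.2,-0.004,0,0.002,0.3]],
])

```text
time_s: 15.53
ee_pos: [0.6166, 0.174, 0.2476]
eef_rot: [3.14, -0.001, -1.641]
force: [0.5, 0.6, -0.5]
grip_width: 0.0282
```

```bash
python3 - <<'E'
from h import *
w,g,S,R=measure(); print(rel([.6153,.1708,.1475]))
# full board length at several rows
for v in (40,60,80,95):
    row=g[v]; e=np.nonzero((row[541:617]>150)&(row[544:620]<90))[0]; l=np.nonzero((row[250:330]<170)&(row[253:333]>195))[0]
    if len(e) and len(l):
        u=541+e.mean()+1.5; k=int(u)+2
        while g[v,k]<60:k+=1
        ul=250+l.mean()+1.5; print(v,ul,u,k,"closed",S(ul,v,.14).round(4),"in",S(u,v,.14).round(4),"out",S(k,v,.14).round(4))
E
```

```text
15.5833 [0.6159 0.1722 0.2478] stand [-0.1282 -0.0003] F [-0.6 -1.3 -0.2] M [0.03 0.01 0.01] w 0.0283
[494, 47, 77, 48, 2450] [532.6, 71.5]
[416, 127, 16, 128, 471] [423.4, 188.3]
[170, 156, 38, 25, 637] [190.0, 167.5]
[0.131, 0.035, 10.031, 0.001, -0.001, 0.002]
40 291.0 605.5 611 closed [-0.1594  0.1599] in [0.157  0.1611] out [0.1626 0.1611]
60 291.5 603.5 606 closed [-0.1593  0.1416] in [0.1598 0.1427] out [0.1623 0.1427]
80 292.0 596.0 601 closed [-0.1592  0.1226] in [0.1568 0.1237] out [0.162  0.1238]
95 292.5 593.0 598 closed [-0.159  0.108] in [0.1573 0.1091] out [0.1626 0.1091]
```

The board ends measure −0.159 and ≈+0.161 in my frame and the mark is at −0.0135, so the slide is about 174 mm. Descend and grip.

Emit:
play_rows([
  [[0.13,0,2,0,0,0,0.3],[0.13,0,4,0,0,0,0.3],[0.13,0,5,0,0,0,0.3],[0.13,0,6,0,0,0,0.3],[0.13,0,7,0,0,0,0.3],[0.13,0,8,0,0,0,0.3],[0.13,0,9,0,0,0,0.3],[0.13,0,10,0,0,0,0.3],[0.13,0,10,0,0,0,0.3],[0.13,0,10,0,0,0,0],[0.13,0,10,0,0,0,0],[0.13,0,10,0,0,0,0],[0.13,0,10,0,0,0,0],[0.13,0,10,0,0,0,0],[0.13,0,10,0,0,0,0]],
], force=40)

```text
time_s: 16.83
ee_pos: [0.616, 0.1709, 0.1485]
eef_rot: [3.142, -0.001, -1.641]
force: [0.4, 0.4, 5.2]
grip_width: 0.0107
```

```bash
python3 - <<'E'
from h import *
w,g,S,R=measure()
for b in R:
    if b[0][3]>80 and b[0][2]<60:
        vs=np.nonzero(b[2].any(1))[0]
        for v in vs[5::40]: u=np.nonzero(b[2][v])[0].mean(); print("line",v,u.round(1),S(u,v,.144).round(4))
E
```

```text
16.8833 [0.616  0.1709 0.1485] stand [-1.269e-01 -1.000e-04] F [-0.5  1.6  4.5] M [ 0.14 -0.05  0.01] w 0.0107
[577, 11, 63, 65, 2997] [611.6, 47.4]
[453, 124, 29, 168, 992] [467.1, 204.6]
[117, 163, 58, 35, 1369] [146.3, 179.2]
line 129 477.5 [-0.013  0.073]
line 169 471.5 [-0.0133  0.0439]
line 209 466.5 [-0.013   0.0128]
line 249 461.5 [-0.0125 -0.0208]
line 289 456.0 [-0.0125 -0.0571]
```

Solid grip: 10.7 mm, with about 5 N downward press. Slide in two legs.

Emit:
play_rows([
  [[0.2,0,0.05,0,0,0,0],[0.5,0,0.05,0,0,0,0],[1,0,0.05,0,0,0,0],[1.6,0,0.05,0,0,0,0],[2.2,0.01,0.05,0,0,0,0],[2.8,0.01,0.05,0,0,0,0],[3.4,0.01,0.05,0,0,0,0],[4,0.01,0.05,0,0,0,0],[4.6,0.01,0.05,0,0,0,0],[5.2,0.01,0.05,0,0,0,0],[5.8,0.01,0.05,0,0,0,0],[6.4,0.01,0.05,0,0,0,0],[7,0.02,0.05,0,0,0,0],[7.6,0.02,0.05,0,0,0,0],[8.2,0.02,0.05,0,0,0,0],[8.8,0.02,0.05,0,0,0,0],[9.4,0.02,0.05,0,0,0,0],[9.8,0.02,0.05,0,0,0,0],[10,0.02,0.05,0,0,0,0],[10,0.02,0.05,0,0,0,0]],
], force=50)

```text
time_s: 18.55
ee_pos: [0.6088, 0.0716, 0.1485]
eef_rot: [-3.141, 0.0, -1.641]
force: [0.1, 4.3, 4.0]
grip_width: 0.0108
```

```bash
python3 - <<'E'
from h import *
w,g,S,R=measure()
for b in R:
    if b[0][3]>80 and b[0][2]<60:
        vs=np.nonzero(b[2].any(1))[0]
        for v in vs[5::40]: u=np.nonzero(b[2][v])[0].mean(); print("line",v,u.round(1),S(u,v,.144).round(4))
print("moved grip in stand; target tcp x ~", ctrl.get_obs()["eef_rot"])
E
```

```text
18.6 [0.6089 0.0715 0.1485] stand [-0.0273 -0.    ] F [0.1 3.9 4.6] M [ 0.75  0.03 -0.02] w 0.011
[432, 0, 107, 76, 5210] [481.4, 35.9]
[454, 124, 28, 168, 991] [467.2, 204.0]
[18, 163, 79, 35, 1911] [57.6, 179.4]
line 129 477.5 [0.0866 0.0731]
line 169 472.0 [0.0866 0.0441]
line 209 466.5 [0.0866 0.0129]
line 249 461.0 [ 0.0866 -0.0206]
line 289 456.0 [ 0.087  -0.0568]
moved grip in stand; target tcp x ~ [-3.14100197e+00  2.86639759e-05 -1.64135386e+00]
```

Line and tool moved together (99.6 mm), with no slip. Next leg to just short of the target, with slightly more press.

Emit:
play_rows([
  [[0.2,0,0.07,0,0,0,0],[0.5,0,0.08,0,0,0,0],[1,0,0.09,0,0,0,0],[1.5,0,0.1,0,0,0,0],[2,0,0.1,0,0,0,0],[2.5,0.01,0.1,0,0,0,0],[3,0.01,0.1,0,0,0,0],[3.5,0.01,0.1,0,0,0,0],[4,0.01,0.1,0,0,0,0],[4.5,0.01,0.1,0,0,0,0],[5,0.01,0.1,0,0,0,0],[5.5,0.02,0.1,0,0,0,0],[6,0.02,0.1,0,0,0,0],[6.4,0.02,0.1,0,0,0,0],[6.7,0.02,0.1,0,0,0,0],[6.9,0.02,0.1,0,0,0,0],[7,0.02,0.1,0,0,0,0],[7,0.02,0.1,0,0,0,0]],
], force=50)

```text
time_s: 20.1
ee_pos: [0.6042, 0.0029, 0.1485]
eef_rot: [-3.139, 0.002, -1.641]
force: [0.4, 9.3, 8.8]
grip_width: 0.0108
```

```bash
python3 - <<'E'
from h import *
w,g,S,R=measure()
for b in R:
    if b[0][3]>80 and b[0][2]<60:
        vs=np.nonzero(b[2].any(1))[0]
        for v in vs[5::30]: u=np.nonzero(b[2][v])[0].mean(); print("line",v,u.round(1),S(u,v,.144).round(4))
for v in (20,40,60,80,100,110): 
    row=g[v,380:560]; e=np.nonzero((row[:-3]>150)&(row[3:]<90))[0]
    if len(e):
        u=380+e[-1]+1.5;print("edge",v,u,g[v,int(u)-3:int(u)+14].tolist(),S(u,v,.14).round(4))
s=cam("scene");
for b in blobs(s,"red",5):
    if 290<b[1][0]<340 and b[1][1]<232: print("scene",b[0],b[1])
print(proj(s,W(.1605,.074,.14)),proj(s,W(.1605,-.074,.14)))
cv2.imwrite("pics/s8.png",np.hstack([cv2.resize(s["frame"][165:285,265:425],(480,360)),cv2.resize(w["frame"][0:300,380:560],(216,360))]))
E
```

```text
20.15 [0.6042 0.0029 0.1485] stand [0.0415 0.0003] F [0.1 8.7 8.8] M [ 1.62 -0.03 -0.1 ] w 0.0107
[329, 0, 67, 76, 3301] [357.3, 38.7]
[454, 125, 28, 167, 988] [467.3, 204.4]
[0, 163, 43, 31, 1037] [19.0, 177.2]
line 130 477.0 [0.1551 0.0728]
line 160 473.5 [0.1555 0.0512]
line 190 469.5 [0.1556 0.0285]
line 220 465.5 [0.1557 0.0044]
line 250 461.5 [ 0.1558 -0.021 ]
line 280 457.0 [ 0.1555 -0.0478]
edge 20 491.5 [219, 225, 178, 31, 24, 26, 28, 25, 27, 13, 82, 112, 110, 109, 109, 112, 112] [0.1569 0.1448]
edge 40 488.5 [221, 225, 191, 93, 23, 21, 19, 21, 27, 23, 70, 103, 112, 110, 111, 112, 108] [0.1567 0.1326]
edge 60 485.5 [223, 226, 191, 87, 4, 24, 29, 27, 30, 20, 68, 106, 115, 110, 111, 114, 112] [0.1565 0.1201]
edge 80 483.5 [221, 227, 186, 51, 18, 28, 23, 21, 21, 37, 86, 119, 114, 116, 112, 114, 116] [0.157  0.1071]
edge 100 480.5 [229, 232, 186, 50, 11, 19, 21, 26, 23, 40, 92, 118, 114, 113, 114, 111, 113] [0.1568 0.0938]
edge 110 483.5 [225, 225, 227, 205, 116, 61, 107, 115, 114, 111, 116, 115, 115, 112, 113, 115, 116] [0.16   0.0869]
scene [291, 214, 1, 5, 5] [291.0, 216.0]
scene [292, 221, 1, 5, 5] [292.0, 223.0]
scene [293, 228, 2, 6, 7] [293.1, 230.9]
(np.float64(291.73055224348684), np.float64(240.21547426713332)) (np.float64(286.24535186186614), np.float64(199.26730106327193))
```

View pics/s8.png

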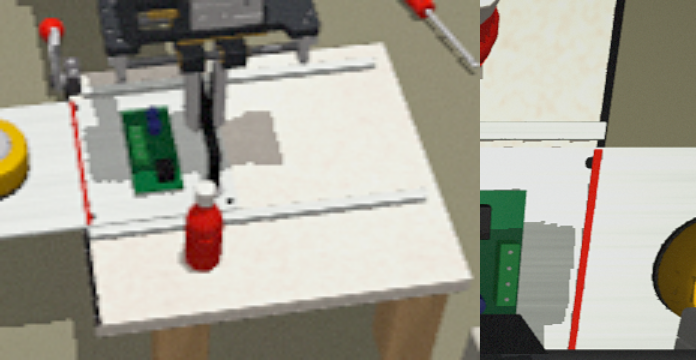

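The plate is flat and straight. The line is at 0.1556 against an edge of ≈0.1605 (strip 0.157–0.161), so about 5 mm is left plus roughly 1 mm of lag.

Emit:
play_rows([
  [[0.2,0,0.14,0,0,0,0],[0.35,0,0.16,0,0,0,0],[0.5,0,0.18,0,0,0,0],[0.6,0,0.18,0,0,0,0],[0.62,0,0.18,0,0,0,0],[0.62,0,0.18,0,0,0,0],[0.62,0,0.18,0,0,0,0],[0.62,0,0.18,0,0,0,0],[0.62,0,0.18,0,0,0,0]],
], force=50)

```text
time_s: 20.95
ee_pos: [0.6047, -0.0014, 0.1485]
eef_rot: [-3.136, 0.005, -1.64]
force: [-0.7, 14.4, 13.7]
grip_width: 0.0108
```

```bash
cat > chk.py <<'E'
from h import *
w,g,S,R=measure()
for b in R:
    if b[0][3]>80 and b[0][2]<60:
        vs=np.nonzero(b[2].any(1))[0]
        for v in vs[5::50]: u=np.nonzero(b[2][v])[0].mean(); print("line",v,u.round(1),S(u,v,.144).round(4))
for v in (20,60,80):
    row=g[v,380:560]; e=np.nonzero((row[:-3]>150)&(row[3:]<90))[0]
    if len(e):
        u=380+e[-1]+1.5; k=int(u)+3
        while g[v,k]<62:k+=1
        print("strip",v,S(u,v,.14).round(4),S(k,v,.14).round(4))
o=ctrl.get_obs();print(o["eef_rot"],np.abs(o["joint_vel"]).max())
for n in("scene","side"):
    print(n,[b[1] for b in blobs(cam(n),"red",10) if b[0][4]<300])
E
python3 chk.py
```

```text
21.0 [ 0.6047 -0.0014  0.1485] stand [0.0457 0.0011] F [ 0.6 13.7 13.7] M [ 2.49 -0.   -0.01] w 0.011
[323, 0, 64, 78, 3236] [350.0, 40.2]
[454, 125, 28, 167, 991] [467.7, 204.8]
[0, 164, 41, 30, 977] [18.0, 177.5]
line 130 478.0 [0.1598 0.0737]
line 180 471.0 [0.1597 0.0371]
line 230 464.5 [ 0.16   -0.0028]
line 280 457.5 [ 0.1599 -0.0466]
strip 20 [0.1569 0.1457] [0.1613 0.1457]
strip 60 [0.1571 0.121 ] [0.1616 0.121 ]
strip 80 [0.1568 0.108 ] [0.1614 0.1081]
[-3.13599651  0.00467069 -1.63953217] 0.002132819620223072
scene [[399.0, 159.3], [437.4, 161.7], [281.2, 173.6], [189.4, 187.7], [452.6, 228.5], [332.4, 243.7]]
side [[548.2, 4.8], [281.4, 161.6], [369.6, 194.3], [186.0, 263.6], [221.8, 349.1]]
```

The line is at 0.160 and the edge at 0.1605 ± 0.001. The plate is still, flat and gripped with about 14 N down. Handing in.

```bash
python3 -c "
from station import ctrl
print(ctrl.hand_in()); o=ctrl.get_obs(); print(o['time_s'],o['grip_width'],o['force'])"
```

```text
the job is handed in; nothing more can be done
None
the job is handed in; nothing more can be done
```

I swung the end-stop lever to its open stop, then slid the plate out about 173 mm along the stand until the red line was over the edge. I handed in at about 21 s of the 51 s, with the handle still gripped.

**Last checks**
- **Red line:** it measured x = 159.6–160.0 mm along its length. The stand's edge measured about 160.5 mm, with estimates ranging from 159.5 to 161.5.
- **Plate:** it was still and flat, with the grip height unchanged through the slide. The jaws read 10.8 mm on the 12 mm bar with the grip set to 50 N. The hold-down was about 14 N, and there was also a sideways force of about 14 N along the slide.
- **Lever:** pressed from above, the ball touched at the expected height and took about 14 N without moving, so it was on its stop. In the final pictures it was still within about 2 px of its open position.
- **Other objects:** the small red threadlocker bottle was unchanged in the scene view. Its blob shifted 6 px in the side view, probably because the gripper hid part of it. I did not check every other object individually.

**What went wrong along the way**
- **Finger height:** the real fingertips are about 23 mm higher than the reported tool position. Because of this my first ball pinch was shallow, the first lever touch test proved nothing, and the first two grips on the handle closed above the bar. I corrected the height after touching the bar.
- **Force at the lever:** while swinging it I pushed into its stop with about 80 N at the wrist (72 N of it vertical). That is below the 120 N wrist limit. It appeared to be finger contact, not the gripper's body, so I don't think the 40 N body limit was broken, but I could not confirm that.

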